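# Fold down the tool case's inner flap, then shut its lid

### The job

Get the blue tool case ready to be carried: first push the upright yellow retaining flap down over the marker and tweezers until it lies flat, and only then push the lid over from behind and press it fully shut. Do it all with light pushes of the fingertips or the outside of the fingers: do not pinch the flap or the lid, do not force them, and leave the things inside the case and the pliers and pots around it where they lie. Finish with the arm clear of everything.

Things in the scene. Friction and masses are not known exactly. Their poses are not given: they have to be found in the camera images.
- case: Blue tool case, fixed to the bench, 140 (its x) x 160 (y) x 60 mm high, 80 with the lid shut; walls and floor 5 mm. Origin: centre of the underside; z up. Its -x side is the front (catch plate; faces the robot or up to 1.3 rad aside), +x the back. Hinge lines run along its y: lid's at x = +70 mm, z = 60 mm; flap's at x = -55 mm, z = 45 mm, just inside the front wall.
- lid (a joint): Lid hinge, rad. 0 = shut on the case (lid reaches from its hinge to the front), pi/2 = straight up, more = leaning back, away from the front; range 0 to 1.9, starts 1.6 to 1.85. Friction hinge (about 0.25 N m) holds it at any angle: it does not fall shut or spring back, so push it all the way. It meets the flap if that still stands.
- flap (a joint): Flap hinge, rad. 0 = folded flat over the marker and tweezers (reaching from its hinge to the back, +x), pi/2 = straight up, more = leaning to the case's front; range 0 to 1.9, starts 1.4 to 1.75. Friction hinge (about 0.06 N m): it stays at any angle, so push it all the way down.
- lid_edge (a point): Middle of the lid's free edge, halfway through its 20 mm thickness. The inside of the lid is lined with grey foam 17 mm thick; touching the foam and the blue outer panel at once counts as pinching the lid.
- flap_edge (a point): Middle of the flap's free edge, halfway through its thickness. The flap is 8 mm thick in all, its other face a grey foam pad; touching the pad and the yellow panel at once counts as pinching the flap.
- short_tweezers: Dark steel tweezers, 16 x 122 x 10 mm, loose on the case's floor under the flap. Origin: centre of the underside. Leave alone.
- findings_tin: Flat white tin, 60 x 90 x 25 mm, loose on the case's floor at the back. Origin: centre of the underside. Leave alone.
- black_pliers: Black-handled pliers, 49 x 140 x 12 mm, loose at the right of the bench. Origin: centre of the underside. Leave alone.
- marker: Black and blue marker pen, 18 x 130 x 16 mm, loose on the case's floor under the flap, near the front wall. Origin: centre of the underside. Leave alone.
- flux_pot: Small pot with black lid, 51 mm across, 46 mm high, loose on the bench behind the case. Origin: centre of the underside. Leave alone.
- paste_pot: Small pot with red lid, 41 mm across, 36 mm high, loose on the bench behind the case. Origin: centre of the underside. Leave alone.
- lid_hinge (a point): Middle of the lid's hinge line. Lid: blue outer panel, 140 mm from hinge to free edge, 160 mm wide. At lid angle a, the point of its outer face at distance d from the hinge line lies, in the case's frame, at x = 0.070 - d cos a + 0.020 sin a, z = 0.060 + d sin a + 0.020 cos a.
- flap_hinge (a point): Middle of the flap's hinge line. Flap: yellow panel, 75 mm from hinge to free edge, 110 mm wide; its yellow face looks to the front while it stands, up when folded. At flap angle a, the point of that face at distance d from the hinge line lies, in the case's frame, at x = -0.055 + d cos a - 0.004 sin a, z = 0.045 + d sin a + 0.004 cos a.

How it is judged (in metres and radians):
On the way, in this order (a step that is already met when the one before it is completed fails the run):
1. the flap lies folded down while the lid is still open (value of joint flap below 0.1 rad and value of joint lid above 1.2 rad), for 0.2 s.
2. the lid is shut over the folded flap (value of joint lid below 0.05 rad and value of joint flap below 0.1 rad), for 0.2 s.
At the end, for the whole second after the job is handed in: The flap is folded flat (within 0.10 rad), the lid is shut over it (within 0.05 rad, 7 mm at its front edge), and tweezers, marker, tin, pliers and pots are at rest within 30 mm of where they started (all of step 2 and velocity of joint lid below 0.05 rad/s and distance of each of short_tweezers, findings_tin, black_pliers, marker, flux_pot, paste_pot from where it was at the start of the episode below 0.03 m and linear speed of each of short_tweezers, findings_tin, black_pliers, marker, flux_pot, paste_pot below 0.02 m/s); the robot touches nothing.
It fails at once if the lid is swung down while the flap still stands (value of joint lid below 0.9 rad and value of joint flap above 0.3 rad).
It fails at once if the flap is pinched between the fingers (contact force between the fingers and flap_pad above 1 N and contact force between the fingers and flap_panel above 1 N).
It fails at once if the lid is pinched between the fingers (contact force between the fingers and lid_liner above 1 N and contact force between the fingers and lid_shell above 1 N).
It fails at once if the flap or lid is forced (more than 60 N) (contact force between the fingers and flap_panel above 60 N or contact force between the fingers and lid_shell above 60 N).
It fails at once if a loose tool, tin or pot is lifted, carried or knocked away (more than 30 mm) (distance of any of short_tweezers, findings_tin, black_pliers, marker, flux_pot, paste_pot from where it was at the start of the episode above 0.03 m).
It also fails if it takes over 58 s, if anything falls off the work surface, if the arm or the gripper's body presses on something with over 40 N, if the wrist force passes 120 N, or if a joint passes its speed limit or range.

### The arm

A 6-joint arm with a two-finger parallel gripper is mounted at the origin on a cart in front of the work surface, level with it; the furniture and walls round the work are solid. World frame = base frame: x ahead of the robot, y to its left, z up, the work surface at z = 0. Lengths are in m, angles in degrees, forces in N, time in s.
With the tool pointing down it reaches from about 0.3 to 0.75 m from the base axis. Payload 8.5 kg.
Tool frame: the origin (TCP) lies midway between the tips of the shut fingers; the grasp point (between the pads) lies 19 mm behind it; z points along the fingers, y is the direction in which the jaws open and shut (so a half turn about z gives the same grasp; the last joint's range is limited). The gripper opens to 85 mm and grips with 20 to 120 N. Pads are 22 mm wide; open, the fingers measure 114 mm over their backs; the gripper's body (76 mm by 85 mm) begins 54 mm behind the grasp point. The pads swing forward as they close: fully open they stand 13 mm farther back than shut.
Start: joints at [-86.591, 21.807, 74.336, -0, 83.858, -12.336], TCP at [0.149, -0.529, 0.231] pointing down, gripper open.
Joint ranges: [-178.18, 178.18], [-50.72, 133.34], [12.68, 142.11], [-81.47, 261.47], [9.98, 163.14], [-165.26, 165.26]. Speed limits (degrees/s): [136.94, 136.94, 180, 180, 180, 180].

### API

Orientations are given as a 3x3 rotation matrix whose columns are the frame's x, y, z axes.
In Python, from rig import env, viewer, ticket gives the robot as it stands. The module is installed in compiled form; this text tells all that it offers.
- The arm moves only by the shell command python3 -m pendant 'ROWS' [FORCE]. ROWS is JSON, a list of rows, each a list of 3 entries, a list of its own where there are three numbers: the shift along the world's x, y, z in mm, then the turn about the world's z in rad, then the opening, from -1 (shut) to 1 (fully open). A call has 1 to 12 rows; each row shifts and turns the pose as measured when the row begins; what a row does not reach is not made up. A row lasts 1/8 s, in which the tool goes at most 62.5 mm and 10.7 degrees, less where a joint would pass 70% of its speed; a pose out of reach is approached as far as the arm can. A call with a gripper value outside its range is refused whole. The fingers move at their own pace and stop on an object; FORCE is the grip in N (left out, the last holds). Time passes only in rows, so rows that do not move let the fingers close. It gives the time, the measured TCP pose, the force and the opening at its end, in the units of the state.
- env.observe(): the state, without advancing time (a new reading comes with each control period).
- viewer.get_image(name): name is "side" or "top" or "wrist"; returns (picture, depth): 420x560x3 uint8, red, green, blue; 420x560 float32, m along the optical axis (not along the pixel's ray), 0 where there is no reading.
- viewer.camera_params(name): a dict with "fx", "fy", "cx", "cy" (pixels), "D" ([k1, k2, p1, p2, k3] as OpenCV has them; the pictures are not rectified), "rvec" (rotation vector, rad) and "tvec" (3), from world to camera coordinates, as OpenCV has them; the wrist camera has in their place "T_tool_cam" (4x4, takes a point from camera to tool coordinates, whose origin is the TCP and whose axes are the flange's). Camera axes: x right, y down, z forward; pixel columns grow to the right and rows downward; lengths in m; the calibration is good to about 2 mm. A picture is of the moment at which its call begins: read the wrist's pose just before it. camera_params takes no time and is no camera call.
- ticket.close_job(): hands the job in, once; it reports no verdict.
The state is a dict: "time_s": time; "q": joint angles; "qvel": joint speeds; "joint_efforts": joint torques, N m; "position": TCP position; "tool_rot": TCP orientation; "ft_force": force on the tool from outside, world axes, zero at the start; "wrist_torque": the same for the moment, N m; "grip_width": finger opening in m.
Only numpy, scipy, OpenCV 4.12 (cv2) and the standard library are available. Lean on these libraries where they do the work, as an engineer would, in place of code of your own. Each camera call takes 0.05 s, during which the arm holds its last target. There are 200 camera calls.

## Working session

There is one attempt and no reset: what is moved stays moved. The work goes in short steps, Python scripts to look and compute and a shell command to move; the robot and the scene stay as the last step left them, time stands still between calls to the robot, and variables do not carry over. Pictures are saved under pics/ and viewed, about 8 in all and at most 12, crops included, and the job is handed in when it is done.

```bash
mkdir -p pics
cat > h.py <<'E'
import numpy as np, cv2
from rig import env, viewer, ticket
def snap(n):
    s=env.observe(); im,d=viewer.get_image(n); p=viewer.camera_params(n); return s,im,d,p
def cloud(n):
    s,im,d,p=snap(n)
    K=np.array([[p['fx'],0,p['cx']],[0,p['fy'],p['cy']],[0,0,1.]]);D=np.array(p['D'],float)
    v,u=np.mgrid[0:420,0:560]
    xy=cv2.undistortPoints(np.stack([u,v],-1).reshape(-1,1,2).astype(float),K,D).reshape(420,560,2)
    P=np.dstack([xy[...,0]*d,xy[...,1]*d,d])
    if 'rvec' in p:
        R=cv2.Rodrigues(np.array(p['rvec'],float))[0]; W=(P-np.array(p['tvec']).ravel())@R
    else:
        T=np.array(p['T_tool_cam']); P=P@T[:3,:3].T+T[:3,3]; W=P@np.array(s['tool_rot']).T+np.array(s['position'])
    W[d==0]=np.nan
    return im,W
E
python3 - <<'E'
from h import *
for n in('top','side'):
    im,W=cloud(n); cv2.imwrite(f'pics/{n}0.png',im[...,::-1]); np.savez(f'{n}0.npz',im=im,W=W)
print(env.observe())
E
```

```text
{'time_s': 0.1, 'q': array([-8.65905999e+01,  2.18395946e+01,  7.43780868e+01,  5.55307256e-04,
        8.38576998e+01, -1.23354006e+01]), 'qvel': array([ 0.10193554, -0.11729047, -0.15352205, -0.05091575, -0.03008176,
        0.01244843]), 'joint_efforts': array([ 4.09944478e-03, -4.49218547e+01, -2.31652880e+01, -2.15010045e-04,
        3.71060873e-03,  1.68565441e-05]), 'position': array([ 0.14923286, -0.52910996,  0.2307641 ]), 'tool_rot': array([[ 9.62480158e-01,  2.71352061e-01, -6.86225513e-05],
       [ 2.71351914e-01, -9.62479305e-01,  1.31389279e-03],
       [ 2.90479731e-04, -1.28321660e-03, -9.99999134e-01]]), 'ft_force': array([ 0.07214881,  0.45022886, -0.20167592]), 'wrist_torque': array([ 0.05120101, -0.01917777, -0.01315905]), 'grip_width': 0.08532259382816935}
```

View pics/top0.png

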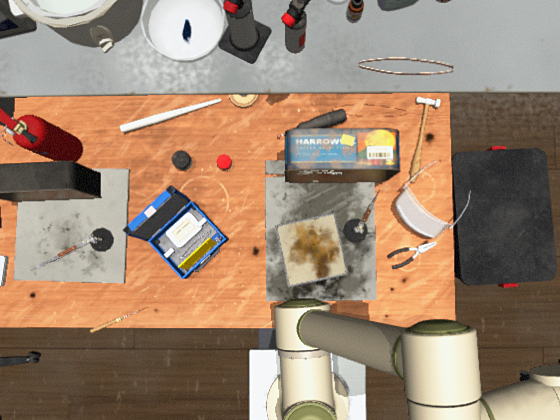

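View pics/side0.png

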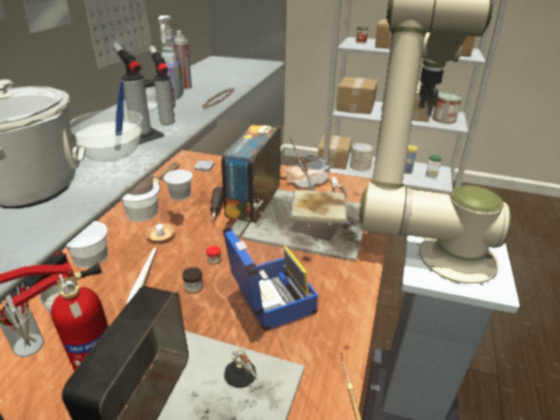

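The top view shows the case at about (185,232) with its front to the lower right. The lid leans back at about (155,210), the yellow flap is at about (203,252), and the pots are at (181,159) and (224,162). Next I'll fit the poses.

```bash
cat > fit.py <<'E'
from h import *
from scipy.optimize import least_squares
def hsv(im): return cv2.cvtColor(im,cv2.COLOR_RGB2HSV)
def masks(im,W,c):
    h=hsv(im); near=np.linalg.norm(W[...,:2]-c,axis=2)<.2
    b=(h[...,0]>95)&(h[...,0]<125)&(h[...,1]>140)&(h[...,2]>40)&near
    y=(h[...,0]>20)&(h[...,0]<33)&(h[...,1]>140)&near&(W[...,2]>.03)
    return b,y
E
python3 - <<'E'
from fit import *
for n in('top','side'):
    z=np.load(n+'0.npz'); im,W=z['im'],z['W']
    if n=='top':
        c=W[232,185,:2]; print('c',W[232,185],'pots',W[159,181],W[162,224])
    b,y=masks(im,W,c)
    B=W[b];Y=W[y]
    print(n,len(B),len(Y))
    print(' blue z pct',np.percentile(B[:,2],[1,10,25,50,75,90,99]).round(3))
    r=B[(B[:,2]>.05)&(B[:,2]<.066)]
    print(' rim',cv2.minAreaRect(r[:,:2].astype(np.float32)))
    hi=B[B[:,2]>.085]; m=hi.mean(0); w,v=np.linalg.eigh(np.cov((hi-m).T)); print(' lid',m,w,v[:,0], hi[:,2].max())
    m=Y.mean(0); w,v=np.linalg.eigh(np.cov((Y-m).T)); print(' flap',m,w,v.round(3).tolist(),Y.min(0),Y.max(0))
    vis=im.copy(); vis[b]=[255,0,0]; vis[y]=[0,255,0]
    ys,xs=np.where(b); r0,r1,c0,c1=ys.min()-15,ys.max()+15,xs.min()-15,xs.max()+15
    a=np.hstack([cv2.resize(i[r0:r1,c0:c1],(400,400)) for i in (im,vis)])
    cv2.imwrite(f'pics/m_{n}.png',a[...,::-1])
cv2.imwrite('pics/m.png',np.vstack([cv2.resize(cv2.imread(f'pics/m_{n}.png'),(600,300)) for n in('top','side')]))
E
```

```text
c [0.47462555 0.33160896 0.0322018 ] pots [0.67484269 0.34273258 0.04085605] [0.66752839 0.22570334 0.02946002]
top 1165 355
 blue z pct [0.003 0.02  0.039 0.059 0.195 0.2   0.203]
 rim ((0.45410531759262085, 0.3224911689758301), (0.14034748077392578, 0.16039372980594635), 42.675453186035156)
 lid [0.52345377 0.38304689 0.19290462] [2.82991440e-05 4.12946153e-04 2.26840255e-03] [ 0.72189263  0.6640774  -0.19460791] 0.2041726620130828
 flap [0.4150898  0.2881741  0.08869407] [1.00744983e-06 5.61847762e-04 9.75560023e-04] [[0.725, -0.109, -0.68], [0.67, -0.114, 0.733], [-0.157, -0.988, -0.009]] [0.37432988 0.24631873 0.0431585 ] [0.45561712 0.33047698 0.12379239]
side 353 53
 blue z pct [0.012 0.018 0.056 0.194 0.195 0.196 0.197]
 rim ((0.4007728099822998, 0.385145902633667), (0.1330081671476364, 0.006930127739906311), 43.9843635559082)
 lid [0.52879378 0.38507928 0.19504243] [1.12189946e-06 2.30283169e-05 1.42865461e-03] [0.09816155 0.08476446 0.99155398] 0.19774147478832238
 flap [0.40344018 0.3087751  0.10603973] [1.19732497e-06 2.72796920e-04 1.07925207e-03] [[0.733, -0.208, -0.648], [0.665, 0.422, 0.617], [-0.145, 0.883, -0.447]] [0.37543501 0.2642453  0.05421299] [0.44587314 0.33588269 0.11771224]
```

View pics/m.png

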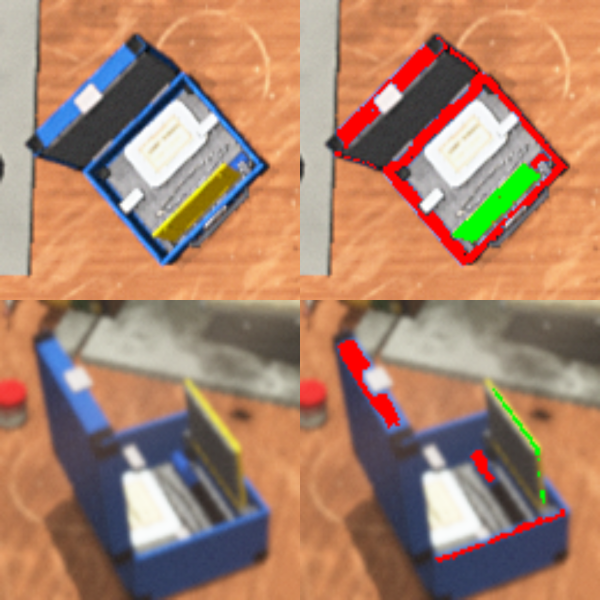

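```bash
python3 -m pendant '[[[36,40,2],0.08,-1],[[36,40,2],0.08,-1],[[36,40,2],0.08,-1],[[36,40,2],0.08,-1],[[36,40,2],0.08,-1],[[36,40,2],0.07,-1],[[36,40,2],0,-1],[[0,55,0],0,-1],[[0,55,0],0,-1],[[0,55,0],0,-1],[[0,55,0],0,-1],[[0,55,0],0,-1]]' 20
cat > cf.py <<'E'
from h import *
s=env.observe(); psi=np.radians(42.7); c=np.array([.454,.3225])
R=np.array([[np.cos(psi),-np.sin(psi)],[np.sin(psi),np.cos(psi)]])
p=s['position']; print('t',round(s['time_s'],2),'case',(R.T@(p[:2]-c)*1000).round(1),'z',(p[2]*1000).round(1),'world',(p*1000).round(1))
T=s['tool_rot']; print('yaw',np.degrees(np.arctan2(T[1,0],T[0,0])).round(1),'q',s['q'].round(0),'F',s['ft_force'].round(1),'Fcase',(R.T@s['ft_force'][:2]).round(1),'w',s['grip_width'])
import sys
if len(sys.argv)>1:
    t=np.array(eval(sys.argv[1])); d=np.r_[R@t[:2]+c*1000,t[2]]-p*1000; print('delta',d.round(0))
E
python3 cf.py '[-105,0,130]'
```

```text
time_s: 1.6
position: [0.4051, 0.0421, 0.2412]
tool_rot: [[0.729, 0.684, -0.004], [0.684, -0.729, 0.006], [0.001, -0.008, -1.0]]
ft_force: [0.7, -0.6, -0.6]
grip_width: -0.0001
t 1.6 case [-226.  -172.9] z 241.2 world [405.1  42.1 241.2]
yaw 43.2 q [-11.   7.  94.   0.  80.  36.] F [ 0.7 -0.6 -0.6] Fcase [ 0.2 -0.9] w -8.555042765911754e-05
delta [ -28.  209. -111.]
```

```bash
python3 -m pendant '[[[-5,50,-10],0,-1],[[-5,50,-20],0,-1],[[-5,50,-25],0,-1],[[-5,40,-25],0,-1],[[-5,15,-25],0,-1],[[0,0,0],0,-1]]'; python3 cf.py '[-70,0,105]'
python3 - <<'E'
from h import *
im,W=cloud('side'); cv2.imwrite('pics/a.png',cv2.resize(im[180:360,190:430],(720,540))[...,::-1])
E
```

```text
time_s: 2.35
position: [0.377, 0.2566, 0.1328]
tool_rot: [[0.725, 0.689, -0.004], [0.689, -0.725, 0.006], [0.001, -0.007, -1.0]]
ft_force: [0.7, -0.4, 0.7]
grip_width: 0.0001
t 2.35 case [-101.3    3.8] z 132.8 world [377.  256.6 132.8]
yaw 43.5 q [19. 19. 98.  0. 64. 65.] F [ 0.7 -0.4  0.7] Fcase [ 0.2 -0.8] w 0.00014995125731610397
delta [ 26.  18. -28.]
```

View pics/a.png

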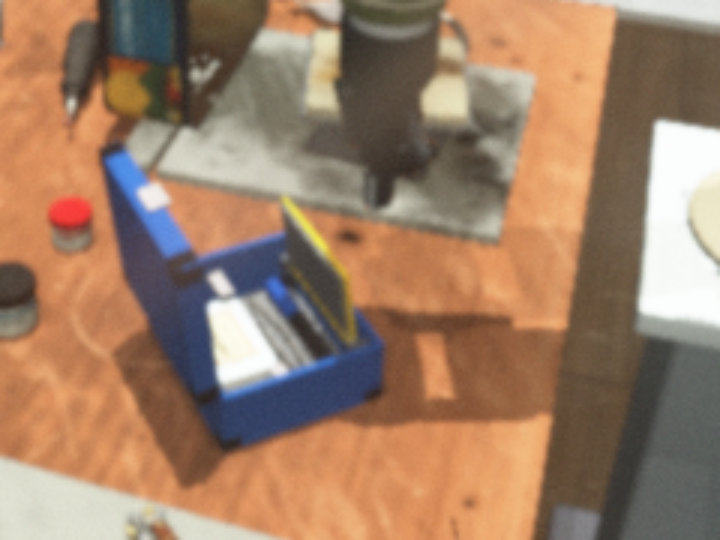

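The side view shows the hand in front of the case, with the fingertips at about (380,190) and the flap and lid untouched. I'll start pushing the flap.

```bash
python3 -m pendant '[[[10,7,-22],0,-1],[[16,12,-4],0,-1],[[4,3,0],0,-1],[[8,8,-3],0,-1],[[9,8,-4],0,-1]]'; python3 cf.py '[-19,0,82]'
```

```text
time_s: 3.02
position: [0.4291, 0.2923, 0.1051]
tool_rot: [[0.729, 0.685, 0.005], [0.684, -0.729, 0.008], [0.009, -0.002, -1.0]]
ft_force: [-0.9, -0.8, 0.2]
grip_width: 0.0003
t 3.02 case [-38.8  -5.3] z 105.1 world [429.1 292.3 105.1]
yaw 43.2 q [21. 26. 91.  0. 63. 68.] F [-0.9 -0.8  0.2] Fcase [-1.3  0. ] w 0.0003191224039379627
delta [ 11.  17. -23.]
```

```bash
python3 -m pendant '[[[5,8,-14],0,-1],[[6,8,-14],0,-1],[[3,5,-12],0,-1],[[3,3,-11],0,-1],[[0,0,-5],0,-1]]'; python3 cf.py '[-6,0,49]'
```

```text
time_s: 3.65
position: [0.448, 0.3184, 0.0473]
tool_rot: [[0.728, 0.685, 0.007], [0.685, -0.728, 0.008], [0.011, -0.001, -1.0]]
ft_force: [-14.1, -7.7, 59.5]
grip_width: -0.0004
t 3.65 case [-7.1  1.1] z 47.3 world [448.  318.4  47.3]
yaw 43.3 q [23. 33. 89.  0. 57. 70.] F [-14.1  -7.7  59.5] Fcase [-15.6   3.9] w -0.0004228776859314442
delta [ 2. -0.  2.]
```

Flat, but the force is high, close to the limit. I'll back off now and press the lid more gently.

```bash
python3 -m pendant '[[[0,0,4],0,-1],[[0,0,25],0,-1],[[0,0,60],0,-1],[[0,0,60],0,-1],[[0,0,60],0,-1],[[0,0,20],0,-1],[[0,0,0],0,-1]]'; python3 cf.py '[145,0,270]'
python3 - <<'E'
from fit import *
im,W=cloud('side'); cv2.imwrite('pics/b.png',cv2.resize(im[180:360,190:430],(720,540))[...,::-1])
E
```

```text
time_s: 4.53
position: [0.4462, 0.3182, 0.281]
tool_rot: [[0.728, 0.685, 0.005], [0.685, -0.728, 0.008], [0.009, -0.003, -1.0]]
ft_force: [-0.3, -1.0, -0.6]
grip_width: 0.0003
t 4.53 case [-8.6  2.1] z 281.0 world [446.2 318.2 281. ]
yaw 43.3 q [23. 20. 69.  0. 90. 70.] F [-0.3 -1.  -0.6] Fcase [-0.9 -0.5] w 0.0003474242753277591
delta [114. 103. -11.]
```

View pics/b.png

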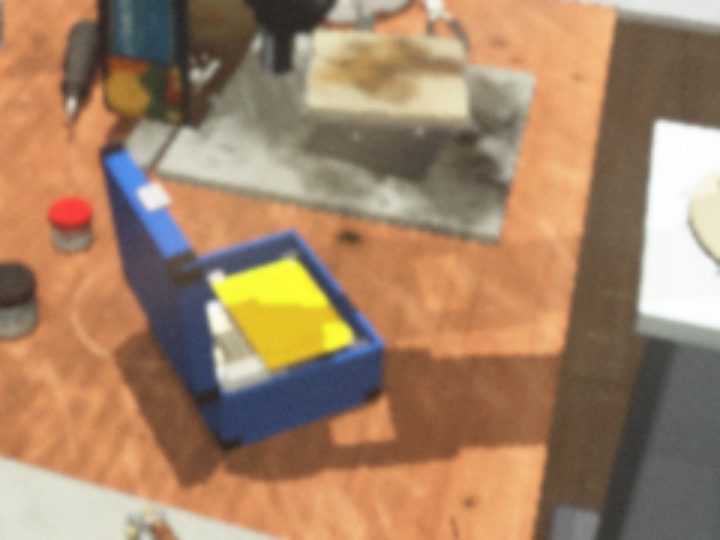

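The flap lies flat, yellow face up at about (285,310). Next I'll go over the lid to behind it, and check the flap angle from the depth image.

```bash
python3 -m pendant '[[[40,36,0],0,-1],[[40,36,-2],0,-1],[[34,31,-4],0,-1],[[6,4,0],0,-1],[[0,0,0],0,-1]]'; python3 cf.py '[145,0,160]'
python3 - <<'E'
from fit import *
im,W=cloud('side'); h=hsv(im); m=(h[...,0]>20)&(h[...,0]<33)&(h[...,1]>140)&(np.linalg.norm(W[...,:2]-[.435,.305],axis=2)<.1)
Y=W[m]; print(len(Y)); A=np.linalg.lstsq(np.c_[(Y[:,:2]-[.454,.3225])@[.735,.678],np.ones(len(Y))],Y[:,2],rcond=None)[0]; print('flap slope',A)
im,W=cloud('side'); b,y=masks(im,W,np.array([.454,.3225])); print('lid top',W[b&(W[...,2]>.17)].mean(0))
E
```

```text
time_s: 5.2
position: [0.5671, 0.4269, 0.2618]
tool_rot: [[0.729, 0.685, -0.013], [0.685, -0.729, -0.001], [-0.01, -0.008, -1.0]]
ft_force: [-1.4, -0.5, 0.5]
grip_width: -0.0
t 5.2 case [153.9  -0. ] z 261.8 world [567.1 426.9 261.8]
yaw 43.2 q [ 27.  39.  39.   0. 103.  74.] F [-1.4 -0.5  0.5] Fcase [-1.3  0.5] w -2.683198244072602e-05
delta [  -7.   -6. -102.]
1025
flap slope [0.03598731 0.04608581]
lid top [0.54627899 0.36515753 0.19502248]
```

```bash
python3 -m pendant '[[[0,0,-40],0,-1],[[0,0,-40],0,-1],[[0,0,-18],0,-1],[[0,0,0],0,-1]]'; python3 cf.py '[128,0,162]'
python3 - <<'E'
from fit import *
im,W=cloud('side'); cv2.imwrite('pics/c.png',cv2.resize(im[130:340,170:450],(720,540))[...,::-1])
E
```

```text
time_s: 5.8
position: [0.5641, 0.4241, 0.1664]
tool_rot: [[0.73, 0.684, -0.008], [0.684, -0.73, 0.002], [-0.005, -0.007, -1.0]]
ft_force: [0.1, 0.3, -0.0]
grip_width: 0.0003
t 5.8 case [149.8  -0. ] z 166.4 world [564.1 424.1 166.4]
yaw 43.1 q [27. 41. 51.  0. 89. 74.] F [ 0.1  0.3 -0. ] Fcase [0.3 0.1] w 0.00025106809658983196
delta [-16. -15.  -4.]
```

View pics/c.png

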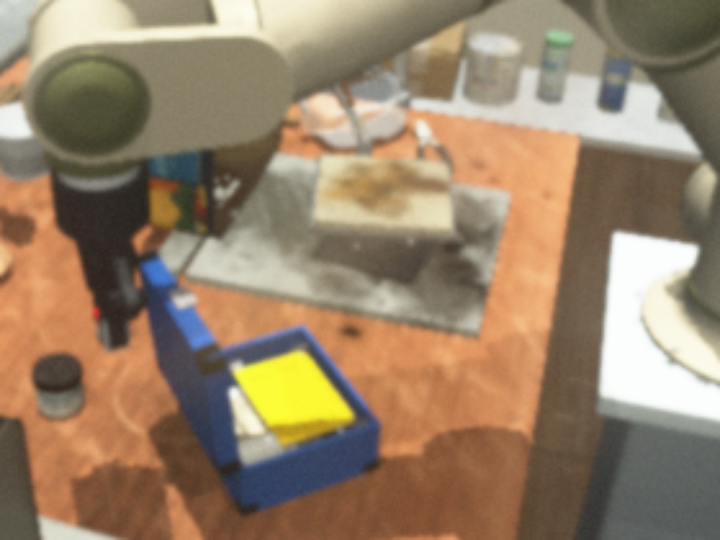

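The fingers are behind the lid with the tips at about (112,340), clear of lid and pots. I'll push the lid forward.

```bash
python3 -m pendant '[[[-9,-8,0],0,-1],[[-9,-8,0],0,-1],[[-9,-9,0],0,-1],[[-9,-9,1],0,-1],[[-9,-9,0],0,-1],[[-9,-8,0],0,-1]]'; python3 cf.py '[60,0,170]'
```

```text
time_s: 6.6
position: [0.5111, 0.3732, 0.1802]
tool_rot: [[0.729, 0.684, 0.012], [0.684, -0.73, 0.013], [0.017, -0.002, -1.0]]
ft_force: [1.9, 1.3, -0.8]
grip_width: -0.0001
t 6.6 case [76.3 -1.5] z 180.2 world [511.1 373.2 180.2]
yaw 43.1 q [25. 32. 66.  0. 81. 72.] F [ 1.9  1.3 -0.8] Fcase [ 2.3 -0.3] w -0.00011494952922693517
delta [-13. -10. -10.]
```

```bash
python3 -m pendant '[[[-8,-7,-8],0,-1],[[-9,-8,-6],0,-1],[[-8,-7,-6],0,-1],[[-8,-7,-7],0,-1]]'; python3 cf.py '[2,0,139]'
```

```text
time_s: 7.1
position: [0.4804, 0.3448, 0.1635]
tool_rot: [[0.729, 0.684, 0.032], [0.683, -0.73, 0.023], [0.039, 0.005, -0.999]]
ft_force: [0.5, 0.8, 2.3]
grip_width: -0.0001
t 7.1 case [34.6 -1.5] z 163.5 world [480.4 344.8 163.5]
yaw 43.1 q [24. 28. 76.  0. 74. 71.] F [0.5 0.8 2.3] Fcase [0.9 0.3] w -9.098788376699027e-05
delta [-25. -21. -25.]
```

```bash
python3 -m pendant '[[[-8,-7,-9],0,-1],[[-8,-7,-10],0,-1],[[-7,-6,-10],0,-1],[[-7,-6,-12],0,-1],[[-6,-6,-12],0,-1]]'; python3 cf.py '[-29,0,83]'
```

```text
time_s: 7.72
position: [0.4472, 0.3133, 0.1214]
tool_rot: [[0.728, 0.683, 0.055], [0.682, -0.73, 0.034], [0.063, 0.013, -0.998]]
ft_force: [0.8, 3.0, 1.3]
grip_width: -0.0001
t 7.72 case [-11.2  -2.1] z 121.4 world [447.2 313.3 121.4]
yaw 43.1 q [22. 26. 87.  1. 63. 69.] F [0.8 3.  1.3] Fcase [2.6 1.6] w -6.0669828797667755e-05
delta [-14. -10. -38.]
```

```bash
python3 -m pendant '[[[-4,-3,-11],0,-1],[[-3,-2,-10],0,-1],[[-2,-1,-7],0,-1],[[0,0,0],0,-1]]'; python3 cf.py '[-29,0,80]'
```

```text
time_s: 8.22
position: [0.4387, 0.3071, 0.0947]
tool_rot: [[0.728, 0.683, 0.06], [0.682, -0.73, 0.035], [0.068, 0.015, -0.998]]
ft_force: [-1.2, -0.2, 0.1]
grip_width: -0.0005
t 8.22 case [-21.7  -0.9] z 94.7 world [438.7 307.1  94.7]
yaw 43.1 q [22. 27. 91.  1. 58. 69.] F [-1.2 -0.2  0.1] Fcase [-1.   0.6] w -0.0005251736916879804
delta [ -6.  -4. -15.]
```

```bash
python3 -m pendant '[[[0,0,-4],0,-1],[[0,0,-4],0,-1],[[0,0,-3],0,-1],[[0,0,0],0,-1]]' | grep -E 'pos|ft'; python3 -m pendant '[[[0,0,-2],0,-1],[[0,0,0],0,-1]]'| grep -E 'pos|ft'
```

```text
position: [0.4388, 0.3073, 0.0831]
ft_force: [-1.1, -0.6, 0.3]
position: [0.4389, 0.3074, 0.081]
ft_force: [-0.1, 0.5, -0.4]
```

```bash
for i in 1 2 3; do :; done; python3 -m pendant '[[[0,0,-1.5],0,-1],[[0,0,0],0,-1]]'| grep -E 'pos|ft'; python3 -m pendant '[[[0,0,-1],0,-1]]'| grep -E 'pos|ft'
```

```text
position: [0.439, 0.3075, 0.0805]
ft_force: [-0.7, -1.2, 3.4]
position: [0.4391, 0.3075, 0.0802]
ft_force: [-4.1, -2.4, 13.8]
```

Hard stop at z = 80 mm with 14 N, so the lid is shut. I'll dwell briefly, then retreat.

```bash
python3 -m pendant '[[[0,0,-0.5],0,-1],[[0,0,0],0,-1],[[0,0,0],0,-1]]'| grep -E 'pos|ft'; python3 -m pendant '[[[0,0,5],0,-1],[[0,0,30],0,-1],[[0,0,50],0,-1],[[0,0,50],0,-1],[[-40,-20,10],0,-1],[[-40,-40,0],0,-1],[[0,-55,0],0,-1],[[0,-55,0],0,-1],[[0,-55,0],0,-1],[[0,0,0],0,-1]]'
python3 - <<'E'
from fit import *
im,W=cloud('top'); b,y=masks(im,W,np.array([.454,.3225])); B=W[b&(W[...,2]>.065)]
A=np.linalg.lstsq(np.c_[(B[:,:2]-[.454,.3225])@[.735,.678],np.ones(len(B))],B[:,2],rcond=None)[0]; print('lid slope,z',A,len(B))
print('pots',W[159,181],W[162,224])
z=np.load('top0.npz'); i2=z['im']
cv2.imwrite('pics/d.png',np.hstack([cv2.resize(i[130:290,130:280],(390,416)) for i in (i2,im)])[...,::-1])
E
```

```text
position: [0.439, 0.3075, 0.0805]
ft_force: [0.5, -0.3, 2.0]
time_s: 10.98
position: [0.3565, 0.0766, 0.2316]
tool_rot: [[0.727, 0.683, 0.068], [0.683, -0.73, 0.037], [0.075, 0.02, -0.997]]
ft_force: [0.9, 0.7, 0.9]
grip_width: -0.0
lid slope,z [0.00398108 0.08036655] 3048
pots [0.67501099 0.34293089 0.03993005] [0.66742276 0.22562542 0.03006337]
```

View pics/d.png

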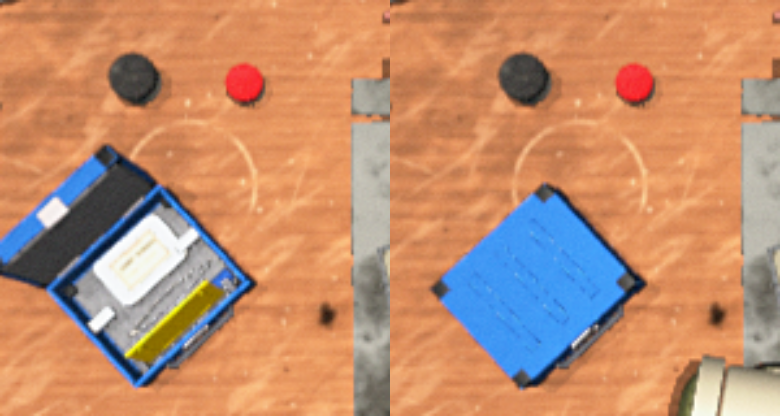

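The lid is flat and shut at about (540,285), the pots haven't moved, and the arm is clear. Handing in.

```bash
python3 -c "
from rig import ticket; print(ticket.close_job())"
```

```text
the job is handed in; nothing more can be done
None
```

The flap is down, the lid is shut over it, and the job is handed in, but I pressed the flap harder than planned and may have broken the 60 N limit.

- **Flap:** I pushed it flat with the shut fingertips from the front. The depth image gave about 0.04 rad with the lid still open.
- **Force on the flap:** at the end of that push the wrist sensor briefly read 59.5 N vertical, about 62 N including the sideways part, before I backed off. The limit is on finger contact force, which I could not measure directly.
- **Lid:** I pushed it over from behind with the shut fingers. Wrist readings between moves stayed at or below about 15 N. It stopped hard at z = 80 mm. The top camera then showed a slope of 0.004 rad at 80.4 mm, so it is shut.
- **Other things:** both pots measured within 1 mm of where they started. I did not touch the pliers, but I did not re-measure them either. The items inside the case could not be checked with the lid shut.
- **Arm:** it ended clear of everything, with wrist readings under 1 N per axis. The robot's clock stood at about 11 s.

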